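# Hold the drill press's set-up key turned

### The arm

A 6-joint arm with a two-finger parallel gripper is mounted at the origin on the work surface. World frame = base frame: x ahead of the robot, y to its left, z up, the work surface at z = 0. Lengths are in mm, angles in rad, forces in N, time in s.
With the tool pointing down it reaches from about 350 to 875 mm from the base axis. Payload 4.2 kg.
Tool frame: the origin (TCP) lies midway between the tips of the shut fingers; the grasp point (between the pads) lies 19 mm behind it; z points along the fingers, y is the line along which they close (so a half turn about z gives the same grasp; the last joint's range is limited). The gripper opens to 85 mm and grips with 20 to 120 N. Pads are 22 mm wide; open, the fingers measure 114 mm over their backs; the gripper's body (76 mm by 85 mm) begins 54 mm behind the grasp point. The pads swing forward as they close: fully open they stand 13 mm farther back than shut.
Start: joints at [0.259, 0.385, 0.008, 0, -1.194, -0.259], TCP at [624.979, 0.025, 231.312] pointing down, gripper open.
Joint ranges: [-3.14, 3.14], [-1.21, 2.06], [-1.07, 1.41], [-3.16, 2.05], [-2.99, -0.16], [-3.1, 3.1]. Speed limits (rad/s): [2.79, 2.79, 3.14, 3.14, 3.14, 3.14].

### API

Orientations are given as a unit quaternion [x, y, z, w].
In Python, from bench import sensors, get_image, camera_params, job_done gives the robot as it stands.
- The arm moves only by the tool servo_tool, never from a script. Its argument "motion" is a list of rows, each an object with "travel": the shift along the tool's x, y, z as a fraction of full scale, a list of three; "rot": the turn, a rotation vector about the tool's x, y, z as a fraction of full scale, a list of three; "hand": the opening, from 0 (shut) to 1 (fully open). In form: [{"travel": [x, y, z], "rot": [wx, wy, wz], "hand": hand}, ...]. A call has 1 to 10 rows; each row shifts and turns the commanded pose from where the row before left it, along the tool's axes as they then stand; what a row does not reach is not made up. Full scale, the value 1, is 25 cm for a shift and 360 degrees for a turn. A row lasts 1/12 s, in which the tool goes at most 41.7 mm and 7.16 degrees, less where a joint would pass 70% of its speed; a pose out of reach is approached as far as the arm can. A call with a number of a shift or a turn outside -1 to 1 is refused whole. A call with a gripper value outside its range is refused whole. The fingers move at their own pace and stop on an object; the grip force is fixed at half the most. Time passes only in rows, so rows that do not move let the fingers close. It gives the time, the measured TCP pose, the force, the opening and the grip force at its end, in the units of the state.
- sensors.read_state(): the state, without advancing time (a new reading comes with each control period).
- get_image(name): name is "scene" or "side" or "wrist"; returns (picture, depth): 400x640x3 uint8, red, green, blue; 400x640 float32, mm along the optical axis (not along the pixel's ray), 0 where there is no reading.
- camera_params(name): a dict with "camera_matrix" (3x3 intrinsics, pixels), "dist" ([k1, k2, p1, p2, k3] as OpenCV has them; the pictures are not rectified), "R" (3x3) and "t" (3): a world point X has camera coordinates R X + t; the wrist camera has in their place "mount" (4x4, takes a point from camera to tool coordinates, whose origin is the TCP and whose axes are the flange's). Camera axes: x right, y down, z forward; pixel columns grow to the right and rows downward; lengths in mm; the calibration is good to about 2 mm. A picture is of the moment at which its call begins: read the wrist's pose just before it. camera_params takes no time and is no camera call.
- job_done(): hands the job in; it is judged then, once.
The state is a dict: "clock": time; "joints": joint angles; "joint_vel": joint speeds; "joint_efforts": joint torques, N m; "position": TCP position; "ee_rot": TCP orientation; "contact_force": force on the tool from outside, world axes, zero at the start; "wrist_torque": the same for the moment, N m; "gripper_width": finger opening in mm; "grasp_force": force on a finger pad.
Only numpy, scipy, OpenCV 4.12 (cv2) and the standard library are available. Lean on these libraries where they do the work, as an engineer would, in place of code of your own. Each camera call takes 0.05 s, during which the arm holds its last target. There are 200 camera calls.

### The job

The drill press may only be set up while someone holds its key over: take the flat-bladed key out of the wooden key block, put it blade down into the keyhole on top of the grey control box and work it in, rocking it to and fro past the sticky tumblers, until its collar sits on the steel flange. Then turn it clockwise a quarter turn to its stop, against the return spring, and finish while still gripping the key and holding it turned and fully home. Leave the stop button, the chuck key, the mallet, the countersink tool and the bushing as they are.

Things in the scene. Friction and masses are not known exactly. Their poses are not given: they have to be found in the camera images.
- key: Flat steel key with a dark steel bow, 75.5 mm tall, about 160 g, standing blade down in the block. Origin: middle of the blade's tip (lowest point); z up towards the bow, y across blade and bow, x through their thickness. Blade 24 mm long, 14 wide, 3 thick, tip rounded, both edges alike, so it fits at yaw or yaw + pi; above it a round neck 4 mm thick, 5.5 mm long, then the collar.
- key_collar (a point): Key axis at the underside of its round collar (22 mm diameter, 4 mm thick), 29.5 mm above the tip; axes as key. The bow, a flat paddle with a rounded top, reaches from 4 to 46 mm above this point, 10 mm thick (x), 32 mm wide (y): grip it across its thickness.
- key_block: Fixed brown wooden block, 56 x 150 x 45 mm (x, y, z), origin at the centre of its underside. Two holes in its top, 33 mm deep: a slot 6 x 16 mm (long way along y) centred 42 mm to +y, where the key stands with its collar on the block's top, and a round hole 42 mm to -y with the chuck key. The key stands with 1 mm of play and lifts straight out.
- control_box: Fixed grey steel box, 110 x 160 x 75 mm (x, y, z), origin at the centre of its underside. On its top the lock's square steel flange, 44 x 44 x 4 mm, centred 36 mm to +y, and the mushroom stop button, 38 mm in diameter, 30 mm high, centred 45 mm to -y.
- keyhole (a point): Centre of the keyhole on the flange's top face, 79 mm above the counter; z up, axes parallel to the box's. A slot 8 mm wide (x), 17 mm long (y), in which the key can be rocked 0.36 rad either way. The key goes straight down, its width along y, and is home when its collar lies on the flange (tip 29.5 mm below it). Only then can it turn; while turned it cannot come out.
- lock_tumblers (a point): Point on the lock's axis 12 mm below the keyhole, between two sticky brass discs (tops 6.5 and 13 mm below the flange's top). Their 4.4 x 17 mm slots start 0.30 to 0.36 rad askew, the upper clockwise, the lower the other way. Pressed straight, the key stalls on them; rocked 0.36 rad to and fro about its axis under 5 to 10 N it drops into each, then, straight, into the plug 19 mm down.
- lock_plug (a joint): Angle of the brass plug under the flange, rad: 0 at rest (its slot in line with the keyhole), growing clockwise seen from above, stop at 1.571. Spring and friction take about 0.12 Nm at first, 0.15 Nm at the stop. The key has about 0.1 rad of play in it, so the hand turns 0.1 to 0.3 rad farther than the plug.
- stop_button (a joint): Travel of the stop button in m: 0 out, 0.005 pressed in. To be left alone.
- chuck_key: Steel tee-handled chuck key standing loosely in the block's round hole: 78 mm tall, bar 76 mm long, 8 mm thick, its top 45 mm above the block. Origin at its lowest point, z up. To be left alone.
- mallet: Rubber mallet lying down: head 95 mm long along its x, 64 mm in diameter, wooden handle 25 mm thick reaching 263 mm along +y. Origin under the middle of the head, on the counter. To be left alone.
- countersink: Countersink tool lying along its x, 122 mm long, handle 30 mm in diameter; origin under its middle, on the counter. To be left alone.
- bushing: White flanged nylon bushing, 38 mm in diameter, 32 mm high, standing on its flange; origin at the centre of its underside. To be left alone.

How it is judged:
By the outcome, as a careful person would: the job done as asked, in the order asked, and still so for the second after the job is handed in, while the arm keeps its last pose, push and grip.
It also fails if it takes over 64 s, if anything falls off the work surface, if the arm or the gripper's body presses on something with over 40 N, if the wrist force passes 120 N, or if a joint passes its speed limit or range.

## Working session

There is one attempt and no reset: what is moved stays moved. The work goes in short steps, Python scripts to look and compute and a tool call to move; the robot and the scene stay as the last step left them, time stands still between calls to the robot, and variables do not carry over. Pictures are saved under pics/ and viewed, at most 10 in all, crops included, and the job is handed in when it is done.

Besides the shell and the picture viewer there is one more tool, called after ">>>" in YAML: its name, and indented under it one key for each argument. servo_tool: Moves the arm, as the interface text tells. Its arguments: {"type":"object","properties":{"motion":{"type":"array"}},"required":["motion"]}

```bash
mkdir -p pics; ls; cat > h.py <<'E'
import numpy as np, cv2
from bench import sensors, get_image, camera_params
from scipy.spatial.transform import Rotation as R
def cam(n, st=None):
    p=camera_params(n); K=np.array(p["camera_matrix"]); d=np.array(p["dist"])
    if n=="wrist":
        M=np.array(p["mount"]); T=np.eye(4); T[:3,:3]=R.from_quat(st["ee_rot"]).as_matrix(); T[:3,3]=st["position"]
        W=T@M; return K,d,W[:3,:3],W[:3,3]
    Rm=np.array(p["R"]); return K,d,Rm.T,-Rm.T@np.array(p["t"])
def plane(c,uv,z):
    K,d,A,o=c; uv=np.asarray(uv,float).reshape(-1,1,2)
    q=cv2.undistortPoints(uv,K,d).reshape(-1,2); r=np.c_[q,np.ones(len(q))]@A.T
    return o+r*((z-o[2])/r[:,2:])
def cloud(c,dep):
    K,d,A,o=c; h,w=dep.shape; u,v=np.meshgrid(np.arange(w),np.arange(h))
    q=cv2.undistortPoints(np.stack([u,v],-1).reshape(-1,1,2).astype(float),K,d).reshape(-1,2)
    P=np.c_[q,np.ones(len(q))]*dep.reshape(-1,1)
    return (P@A.T+o).reshape(h,w,3)
def snap(n,tag):
    st=sensors.read_state(); im,dep=get_image(n); np.savez(tag,im=im,dep=dep); cv2.imwrite(f"pics/{tag}.png",im[:,:,::-1]); return im,dep,cam(n,st),st
E
python3 - <<'E'
from h import *
a=snap("scene","s1");b=snap("side","d1");
print(a[3]); print(a[2][3],b[2][3]); print(camera_params("wrist")["mount"])
E
```

```text
pics
{'clock': 0.0, 'joints': array([ 2.58589526e-01,  3.85561816e-01,  6.62175089e-03, -5.34068587e-04,
       -1.19393945e+00, -2.58599684e-01]), 'joint_vel': array([-0.00070849, -0.00054839, -0.00107929, -0.00033199, -0.00029157,
       -0.00074098]), 'joint_efforts': array([-9.55001960e-04, -3.92286408e+01,  1.88399577e+01,  4.18616563e+00,
       -4.72148502e-03,  8.27910434e-07]), 'position': array([6.24426778e+02, 2.53873281e-02, 2.30211575e+02]), 'ee_rot': array([-0.70703311,  0.70717963,  0.00073823, -0.00077559]), 'contact_force': array([ 0.09912676, -0.60864234,  1.08741029]), 'wrist_torque': array([ 0.00741943, -0.06338842, -0.03289654]), 'grasp_force': 0.0, 'gripper_width': 85.70730701798612}
[1002.99406894  419.07771184  542.92384315] [ 443.94471606 -682.72549185  684.47009292]
[[-4.84514571e-04 -9.46755915e-01 -3.21951863e-01  8.40785464e+01]
 [ 9.99999219e-01 -8.29589579e-04  9.34626209e-04  3.50355606e-01]
 [-1.15195080e-03 -3.21951159e-01  9.46755578e-01 -1.42771956e+02]
 [ 0.00000000e+00  0.00000000e+00  0.00000000e+00  1.00000000e+00]]
```

View pics/s1.png

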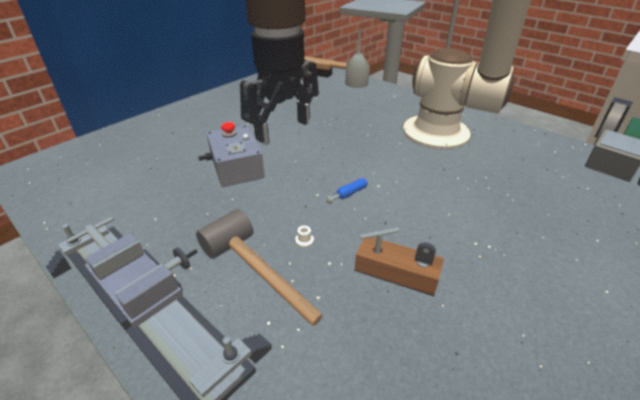

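View pics/d1.png

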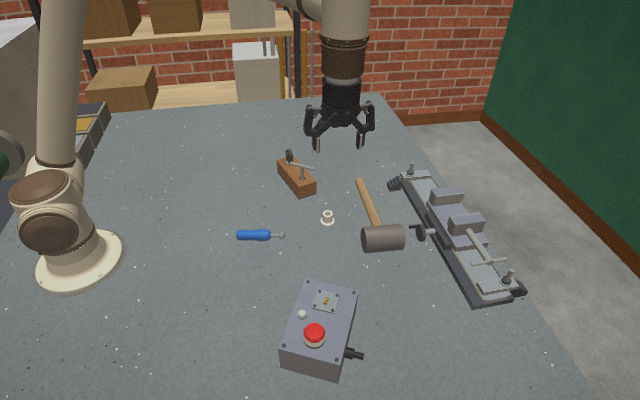

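The scene view has the wooden block near (400,265), with the key at (425,253) and the chuck key at (378,243). The side view has the box near (318,330), with the flange at (326,300) and the button at (314,332). Next I'll compute their poses.

```bash
cat > m.py <<'E'
from h import *
for n,t,boxes in (("scene","s1",{"block":(345,225,455,300,45),"key":(410,235,440,272,80),"box":(200,120,270,190,75)}),("side","d1",{"block":(265,140,325,205,45),"key":(282,147,297,165,80),"box":(275,275,370,380,75)})):
    f=np.load(t+".npz"); P=cloud(cam(n),f["dep"]); im=f["im"]
    for k,(a,b,c,d,z) in boxes.items():
        Q=P[b:d,a:c].reshape(-1,3); C=im[b:d,a:c].reshape(-1,3)
        if k=="key": m=(Q[:,2]>55)&(Q[:,2]<105)
        else: m=abs(Q[:,2]-z)<4
        Q=Q[m]; r=cv2.minAreaRect(Q[:,:2].astype(np.float32))
        print(n,k,m.sum(),Q.mean(0).round(1),np.round(r[0],1),np.round(r[1],1),round(r[2],1),Q[:,2].max().round(1))
E
python3 m.py
```

```text
scene block 1666 [563.2 217.3  45.4] [558.3 215.6] [ 59.8 148.9] 17.6 48.8
scene key 345 [548.6 255.6  75.8] [546.3 254.8] [11.9 32.2] 17.4 93.8
scene box 1183 [ 539.9 -286.6   75.9] [ 531.4 -297.7] [166.5 110.7] 63.8 79.0
side block 409 [558.2 201.8  42.8] [558.6 213. ] [ 57.2 151.4] 17.6 48.6
side key 96 [545.6 236.1  76.3] [546.8 224.2] [16.4 88.4] 3.5 89.6
side box 4059 [ 531.  -304.1   74.1] [ 531.7 -298.6] [163.1 110.9] 63.6 79.0
```

>>> servo_tool:
  motion:
    - {"travel":[-0.113,0.0347,0.01],"rot":[0,0,0],"hand":1}
    - {"travel":[-0.113,0.0347,0.01],"rot":[0,0,0],"hand":1}
    - {"travel":[-0.113,0.0347,0.01],"rot":[0,0,0],"hand":1}
    - {"travel":[-0.113,0.0347,0.01],"rot":[0,0,0],"hand":1}
    - {"travel":[-0.113,0.0347,0.01],"rot":[0,0,0],"hand":1}
    - {"travel":[-0.113,0.0347,0.01],"rot":[0,0,0],"hand":1}
    - {"travel":[-0.113,0.0347,0.01],"rot":[0,0,0],"hand":1}
    - {"travel":[-0.113,0.0347,0.01],"rot":[0,0,0],"hand":1}
    - {"travel":[-0.113,0.0347,0.01],"rot":[0,0,0],"hand":1}
    - {"travel":[0,0,0],"rot":[0,0,-0.016],"hand":1}

```text
clock: 0.93
position: [545.3, 258.2, 207.6]
ee_rot: [0.744, -0.669, -0.001, 0.0]
contact_force: [0.7, -0.9, -0.2]
gripper_width: 85.3
grasp_force: 0.0
```

>>> servo_tool:
  motion:
    - {"travel":[0,0,0],"rot":[0,0,-0.0163],"hand":1}
    - {"travel":[0,0,0],"rot":[0,0,-0.0163],"hand":1}
    - {"travel":[0,0,0],"rot":[0,0,0],"hand":1}
    - {"travel":[0,0,0],"rot":[0,0,0],"hand":1}

```text
clock: 1.27
position: [546.6, 254.2, 208.3]
ee_rot: [0.806, -0.592, -0.0, 0.0]
contact_force: [0.9, 0.2, 0.2]
gripper_width: 85.4
grasp_force: 0.0
```

```bash
cat > w.py <<'E'
from h import *
im,dep,c,st=snap("wrist","w1")
print(st["position"].round(2),R.from_quat(st["ee_rot"]).as_matrix().round(4),st["joints"].round(3))
P=cloud(c,dep); K,d,A,o=c
D=np.linalg.norm(P[...,:2]-[546,255],axis=-1)
for lo,hi in((60,93),(80,93),(43,49)):
    m=(D<(45 if lo>50 else 25))&(P[...,2]>lo)&(P[...,2]<hi); Q=P[m]
    if len(Q): r=cv2.minAreaRect(Q[:,:2].astype(np.float32)); v,u=np.nonzero(m); print(lo,len(Q),Q.mean(0).round(1),r,u.min(),u.max(),v.min(),v.max(),Q[:,2].max())
E
python3 w.py
```

```text
[546.65 254.2  208.35] [[ 2.982e-01 -9.545e-01 -9.000e-04]
 [-9.545e-01 -2.982e-01 -5.000e-04]
 [ 2.000e-04  1.000e-03 -1.000e+00]] [ 0.703  0.364 -0.083 -0.    -1.125 -0.401]
60 401 [546.1 250.1  85.8] ((544.9315795898438, 253.67391967773438), (9.840384483337402, 31.143465042114258), 16.954425811767578) 315 325 176 212 92.46838531193038
80 343 [545.5 251.9  88.3] ((544.7196655273438, 254.0074005126953), (9.553534507751465, 30.405912399291992), 17.097644805908203) 315 325 181 212 92.46838531193038
43 1237 [547.3 253.   45.4] ((546.2335815429688, 254.48175048828125), (49.69466018676758, 48.650264739990234), 20.019041061401367) 295 342 164 209 48.99918331422879
```

>>> servo_tool:
  motion:
    - {"travel":[0,0.0045,0.11],"rot":[0,0,0],"hand":1}
    - {"travel":[0,0,0.12],"rot":[0,0,0],"hand":1}
    - {"travel":[0,0,0.12],"rot":[0,0,0],"hand":1}
    - {"travel":[0,0,0.12],"rot":[0,0,0],"hand":1}
    - {"travel":[0,0,0.1],"rot":[0,0,0],"hand":1}
    - {"travel":[0,0,0.053],"rot":[0,0,0],"hand":1}
    - {"travel":[0,0,0],"rot":[0,0,0],"hand":1}
    - {"travel":[0,0,0],"rot":[0,0,0],"hand":0.5}
    - {"travel":[0,0,0],"rot":[0,0,0],"hand":0}
    - {"travel":[0,0,0],"rot":[0,0,0],"hand":0}

```text
clock: 2.15
position: [546.8, 254.6, 54.8]
ee_rot: [0.806, -0.591, 0.001, -0.002]
contact_force: [-0.8, 0.4, -0.3]
gripper_width: 52.0
grasp_force: 0.0
```

>>> servo_tool:
  motion:
    - {"travel":[0,0,0],"rot":[0,0,0],"hand":0}
    - {"travel":[0,0,0],"rot":[0,0,0],"hand":0}
    - {"travel":[0,0,0],"rot":[0,0,0],"hand":0}
    - {"travel":[0,0,0],"rot":[0,0,0],"hand":0}
    - {"travel":[0,0,0],"rot":[0,0,0],"hand":0}
    - {"travel":[0,0,0],"rot":[0,0,0],"hand":0}

```text
clock: 2.65
position: [546.2, 254.2, 53.9]
ee_rot: [0.807, -0.591, 0.0, -0.001]
contact_force: [-1.2, 0.7, 4.0]
gripper_width: 9.1
grasp_force: 59.1
```

>>> servo_tool:
  motion:
    - {"travel":[0,0,-0.03],"rot":[0,0,0],"hand":0}
    - {"travel":[0,0,-0.05],"rot":[0,0,0],"hand":0}
    - {"travel":[0,0,-0.06],"rot":[0,0,0],"hand":0}
    - {"travel":[0,0,-0.1],"rot":[0,0,0],"hand":0}
    - {"travel":[0,0,-0.12],"rot":[0,0,0],"hand":0}
    - {"travel":[0,0,-0.12],"rot":[0,0,0],"hand":0}
    - {"travel":[0,0,-0.1],"rot":[0,0,0],"hand":0}
    - {"travel":[0,0,0],"rot":[0,0,0],"hand":0}
    - {"travel":[0,0,0],"rot":[0,0,0],"hand":0}

```text
clock: 3.4
position: [545.9, 254.2, 199.3]
ee_rot: [0.806, -0.591, -0.0, -0.001]
contact_force: [0.3, -0.5, -2.4]
gripper_width: 9.6
grasp_force: 59.0
```

```bash
python3 - <<'E'
from h import *
st=sensors.read_state(); T=R.from_quat(st["ee_rot"]).as_matrix(); p=st["position"]
print(p,st["joints"].round(3),st["gripper_width"])
tgt=np.array([547.4,-265.7,p[2]]); print((T.T@(tgt-p))/250)
E
```

```text
[545.88681877 254.24068757 199.26532461] [ 7.04e-01  3.69e-01 -1.00e-01 -1.00e-03 -1.10e+00 -3.99e-01] 9.637657695254797
[ 1.98558125  0.61878633 -0.00450824]
```

>>> servo_tool:
  motion:
    - {"travel":[0.11,0.0344,0],"rot":[0,0,0],"hand":0}
    - {"travel":[0.11,0.0344,0],"rot":[0,0,0],"hand":0}
    - {"travel":[0.11,0.0344,0],"rot":[0,0,0],"hand":0}
    - {"travel":[0.11,0.0344,0],"rot":[0,0,0],"hand":0}
    - {"travel":[0.11,0.0344,0],"rot":[0,0,0],"hand":0}
    - {"travel":[0.11,0.0344,0],"rot":[0,0,0],"hand":0}
    - {"travel":[0.11,0.0344,0],"rot":[0,0,0],"hand":0}
    - {"travel":[0.11,0.0344,0],"rot":[0,0,0],"hand":0}
    - {"travel":[0.11,0.0344,0],"rot":[0,0,0],"hand":0}
    - {"travel":[0.11,0.0344,0],"rot":[0,0,0],"hand":0}

```text
clock: 4.23
position: [544.8, -35.7, 195.8]
ee_rot: [0.806, -0.592, -0.002, 0.001]
contact_force: [1.6, -0.2, -1.7]
gripper_width: 9.3
grasp_force: 58.9
```

>>> servo_tool:
  motion:
    - {"travel":[0.11,0.0344,0],"rot":[0,0,0],"hand":0}
    - {"travel":[0.11,0.0344,0],"rot":[0,0,0],"hand":0}
    - {"travel":[0.11,0.0344,0],"rot":[0,0,0],"hand":0}
    - {"travel":[0.11,0.0344,0],"rot":[0,0,0],"hand":0}
    - {"travel":[0.11,0.0344,0],"rot":[0,0,0],"hand":0}
    - {"travel":[0.11,0.0344,0],"rot":[0,0,0],"hand":0}
    - {"travel":[0.11,0.0344,0],"rot":[0,0,0],"hand":0}
    - {"travel":[0.11,0.0344,0],"rot":[0,0,0],"hand":0}
    - {"travel":[0,0,0],"rot":[0,0,0],"hand":0}

```text
clock: 4.98
position: [545.4, -268.4, 195.1]
ee_rot: [0.805, -0.593, -0.002, 0.001]
contact_force: [0.4, -0.3, -2.3]
gripper_width: 8.9
grasp_force: 58.9
```

>>> servo_tool:
  motion:
    - {"travel":[0,0,0],"rot":[0,0,0.0152],"hand":0}
    - {"travel":[0,0,0],"rot":[0,0,0.0152],"hand":0}
    - {"travel":[0,0,0],"rot":[0,0,0.0152],"hand":0}
    - {"travel":[0,0,0],"rot":[0,0,0.0152],"hand":0}
    - {"travel":[0,0,0],"rot":[0,0,0.0152],"hand":0}
    - {"travel":[0,0,0],"rot":[0,0,0.0152],"hand":0}
    - {"travel":[0,0,0],"rot":[0,0,0.0152],"hand":0}
    - {"travel":[0,0,0],"rot":[0,0,0.0152],"hand":0}
    - {"travel":[0,0,0],"rot":[0,0,0],"hand":0}
    - {"travel":[0,0,0],"rot":[0,0,0],"hand":0}

```text
clock: 5.82
position: [546.1, -264.1, 196.3]
ee_rot: [-0.529, 0.849, 0.001, -0.001]
contact_force: [-0.1, -0.2, -1.9]
gripper_width: 9.2
grasp_force: 58.9
```

```bash
python3 - <<'E'
from h import *
im,dep,c,st=snap("wrist","w2"); snap("side","d2")
print(st["position"].round(2),R.from_quat(st["ee_rot"]).as_matrix().round(4),st["joints"].round(3))
E
```

```text
[ 546.14 -264.13  196.32] [[-4.407e-01 -8.977e-01 -3.200e-03]
 [-8.977e-01  4.407e-01  1.200e-03]
 [ 3.000e-04  3.500e-03 -1.000e+00]] [-1.840e-01  3.810e-01 -8.800e-02 -1.000e-03 -1.105e+00 -2.720e-01]
```

View pics/w2.png

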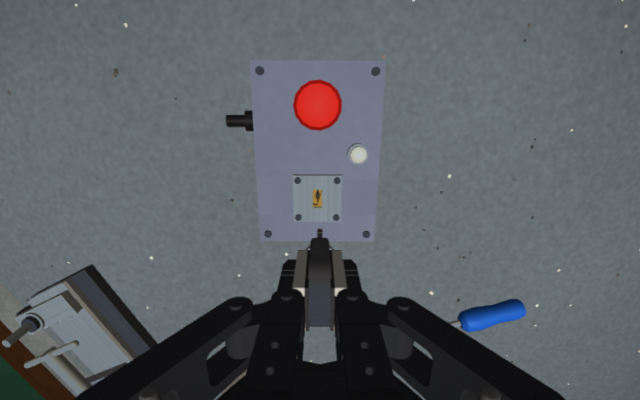

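The wrist view shows the box below the gripped key. The flange is at (318,198) with the brass keyhole in it, and the key tip is at (320,232). I'll measure both from this one picture.

```bash
python3 - <<'E'
from h import *
f=np.load("w2.npz"); im=f["im"].astype(int)
class S: pass
from bench import sensors
st=sensors.read_state(); c=cam("wrist",st)
r,g,b=im[...,0],im[...,1],im[...,2]
sub=np.zeros(r.shape,bool); sub[165:230,285:352]=1
ye=sub&(r-b>50); v,u=np.nonzero(ye); print("yellow",len(u),u.min(),u.max(),v.min(),v.max())
q=plane(c,np.c_[u,v],79); rr=cv2.minAreaRect(np.array(q[:,:2],np.float32)); print(q.mean(0),rr)
P=cloud(c,f["dep"]); 
print("flange rows", [tuple(im[200,x]) for x in (285,288,290,292,294,296,300,338,340,342,344,346)])
fl=sub&(b-r<8)&(g>90)
fl=cv2.morphologyEx(fl.astype(np.uint8),cv2.MORPH_OPEN,np.ones((3,3)))
cs=max(cv2.findContours(fl,0,2)[0],key=cv2.contourArea)
q=plane(c,cs.reshape(-1,2),79); print("flange",cv2.minAreaRect(q[:,:2].astype(np.float32)))
# tip: profile of dark key
for y in range(226,252,3): 
    row=im[y,305:336].sum(1); print(y," ".join(map(str,row)))
cr=cv2.resize(f["im"][160:340,260:380,::-1],None,fx=5,fy=3.3333 if 0 else 5)[:600*1]
cv2.imwrite("pics/c2.png",cv2.resize(f["im"][165:260,265:375,::-1],None,fx=6,fy=6,interpolation=cv2.INTER_CUBIC))
E
```

```text
yellow 125 313 321 190 206
[ 547.59524792 -266.27450875   79.        ] ((547.2513427734375, -266.7469177246094), (15.248311042785645, 7.334545612335205), 63.723960876464844)
flange rows [(np.int64(113), np.int64(119), np.int64(135)), (np.int64(114), np.int64(120), np.int64(137)), (np.int64(114), np.int64(119), np.int64(138)), (np.int64(116), np.int64(123), np.int64(138)), (np.int64(129), np.int64(139), np.int64(147)), (np.int64(129), np.int64(139), np.int64(146)), (np.int64(126), np.int64(135), np.int64(143)), (np.int64(128), np.int64(139), np.int64(146)), (np.int64(128), np.int64(138), np.int64(145)), (np.int64(115), np.int64(122), np.int64(138)), (np.int64(114), np.int64(120), np.int64(137)), (np.int64(115), np.int64(121), np.int64(138))]
flange ((547.2479858398438, -266.7245788574219), (17.155208587646484, 9.146642684936523), 63.735042572021484)
226 376 375 377 377 380 379 379 380 381 381 383 382 382 381 381 381 380 376 378 378 378 379 378 378 377 376 377 376 375 377 377
229 375 376 378 378 379 379 379 382 383 383 383 361 280 163 146 156 206 304 377 378 378 379 379 378 376 377 374 376 376 377 377
232 375 376 377 377 380 380 379 380 380 383 384 357 263 187 180 181 203 292 378 381 378 376 379 378 377 377 377 375 375 377 377
235 376 378 378 379 379 380 381 380 383 385 383 348 216 100 84 87 128 266 379 381 381 381 377 378 376 377 377 376 376 377 377
238 375 377 378 376 381 381 341 224 155 139 121 109 86 81 82 79 80 95 116 112 128 168 268 371 381 377 376 375 376 375 377
241 346 352 354 354 336 256 104 76 80 82 85 83 79 86 84 85 87 87 88 84 85 81 81 156 285 359 361 359 358 358 357
244 339 335 328 321 290 179 86 83 83 84 82 83 83 85 82 83 83 87 87 82 83 82 79 114 234 333 335 335 335 341 344
247 330 305 233 183 172 105 79 80 83 85 87 88 88 86 88 85 88 89 83 86 84 83 83 91 143 195 215 281 334 350 351
250 181 165 133 119 117 79 77 85 88 88 85 85 86 82 84 83 85 87 86 85 83 88 83 79 100 131 127 156 180 187 195
```

View pics/c2.png

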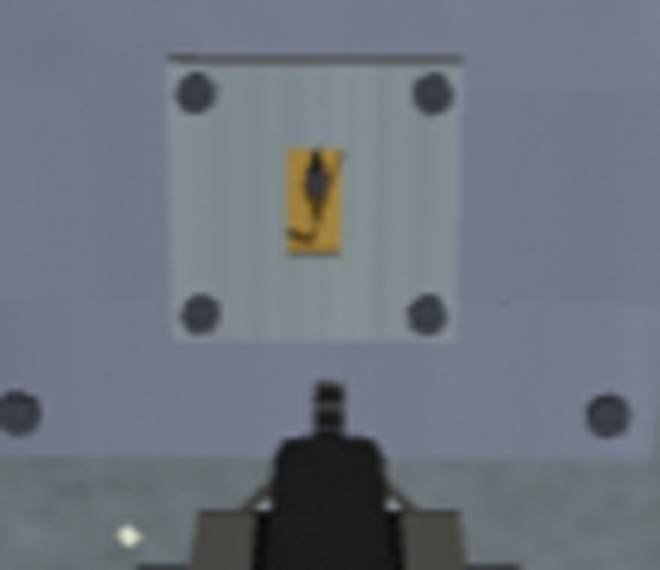

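```bash
python3 - <<'E'
from h import *
st=sensors.read_state(); c=cam("wrist",st); T=R.from_quat(st["ee_rot"]).as_matrix(); p=st["position"]
for uv,z in (((319.9,228.5),157.9),((319.9,228.5),161),((319.9,238),181.5),((319.9,238),187.4),((317.4,198.2),79)):
    q=plane(c,[uv],z)[0]; print(uv,z,q.round(1),"tool",(T.T@(q-p)).round(2))
print(c[0])
# collar/neck edges: bow+collar silhouette in depth
f=np.load("w2.npz"); P=cloud(c,f["dep"])
for y in range(228,262,3):
    print(y,[tuple((T.T@(P[y,x]-p)).round(1)) for x in (320,)],f["im"][y,320])
E
```

```text
(319.9, 228.5) 157.9 [ 543.6 -269.3  157.9] tool [ 5.73  0.37 39.13]
(319.9, 228.5) 161 [ 543.  -270.5  161. ] tool [ 7.07  0.36 36.03]
(319.9, 238) 181.5 [ 541.8 -273.1  181.5] tool [ 9.93  0.28 15.53]
(319.9, 238) 187.4 [ 540.7 -275.6  187.4] tool [12.7   0.26  9.63]
(317.4, 198.2) 79 [ 547.  -266.5   79. ] tool [  1.66  -1.59 118.02]
[[300.75097702   0.         319.18949637]
 [  0.         300.75097702 204.53277229]
 [  0.           0.           1.        ]]
228 [(np.float64(-29.6), np.float64(0.8), np.float64(122.4))] [ 94  98 107]
231 [(np.float64(7.5), np.float64(0.4), np.float64(31.0))] [32 31 32]
234 [(np.float64(7.3), np.float64(0.4), np.float64(26.9))] [29 28 27]
237 [(np.float64(7.2), np.float64(0.4), np.float64(22.7))] [26 25 26]
240 [(np.float64(15.3), np.float64(0.3), np.float64(1.6))] [28 28 28]
243 [(np.float64(15.5), np.float64(0.3), np.float64(-2.5))] [28 27 27]
246 [(np.float64(15.6), np.float64(0.2), np.float64(-6.1))] [29 28 28]
249 [(np.float64(15.7), np.float64(0.2), np.float64(-9.5))] [29 29 29]
252 [(np.float64(15.6), np.float64(0.2), np.float64(-12.5))] [29 29 29]
255 [(np.float64(15.6), np.float64(0.2), np.float64(-15.4))] [29 28 29]
258 [(np.float64(15.9), np.float64(0.2), np.float64(-19.0))] [29 28 29]
261 [(np.float64(15.6), np.float64(0.2), np.float64(-21.2))] [30 29 29]
```

>>> servo_tool:
  motion:
    - {"travel":[0.0066,-0.0078,0.05],"rot":[0,0,0],"hand":0}
    - {"travel":[0,0,0.07],"rot":[0,0,0],"hand":0}
    - {"travel":[0,0,0.03],"rot":[0,0,0],"hand":0}
    - {"travel":[0,0,0],"rot":[0,0,0],"hand":0}
    - {"travel":[0,0,0],"rot":[0,0,0],"hand":0}
    - {"travel":[0,0,0],"rot":[0,0,0],"hand":0}

```text
clock: 6.42
position: [548.6, -267.3, 161.4]
ee_rot: [-0.528, 0.849, -0.001, 0.0]
contact_force: [0.3, -0.7, -1.5]
gripper_width: 9.1
grasp_force: 58.8
```

```bash
python3 - <<'E'
from h import *
im,dep,c,st=snap("wrist","w3"); T=R.from_quat(st["ee_rot"]).as_matrix(); p=st["position"]
print(p.round(2),st["contact_force"].round(2),np.degrees(np.arctan2(-T[1,0],-T[0,0])).round(2))
print((T.T@(np.array([547.2,-266.6,79])-p)).round(2))
cv2.imwrite("pics/c3.png",cv2.resize(im[165:275,265:375,::-1],None,fx=5.4,fy=5.4,interpolation=cv2.INTER_CUBIC))
E
```

```text
[ 548.6  -267.25  161.42] [ 0.26 -0.68 -1.53] 63.76
[3.000e-02 1.670e+00 8.242e+01]
```

View pics/c3.png

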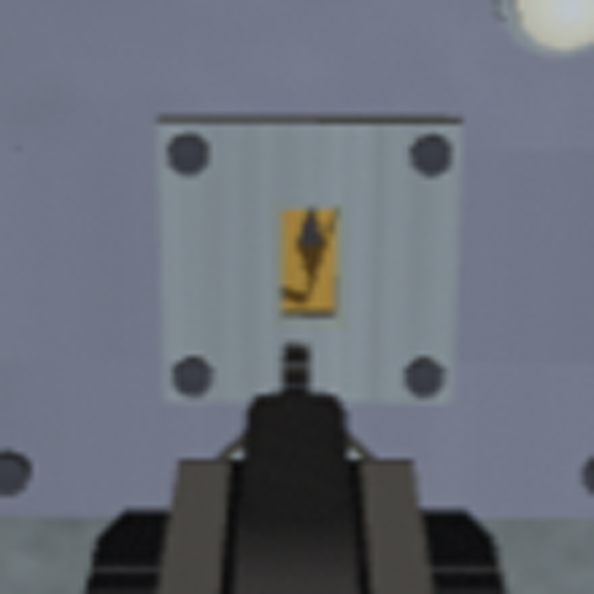

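```bash
cat > k.py <<'E'
from h import *
def look(tag):
    im,dep,c,st=snap("wrist",tag); T=R.from_quat(st["ee_rot"]).as_matrix(); p=st["position"]
    i=im.astype(int); m=np.zeros(i.shape[:2],bool); m[170:260,290:350]=1
    v,u=np.nonzero(m&(i[...,0]-i[...,2]>45))
    q=plane(c,np.c_[u,v],79); t=(q-p)@T; r=cv2.minAreaRect(t[:,:2].astype(np.float32))
    print("p",p.round(2),"F",st["contact_force"].round(1),"hole tool",np.round(r[0],2),np.round(r[1],1),round(r[2],2),"pix",u.min(),u.max(),v.min(),v.max())
    P=(cloud(c,dep)-p)@T; b=(P[...,2]>18)&(P[...,2]<36)&(abs(P[...,0])<12)&(abs(P[...,1])<6)
    print("blade edge",b.sum(),np.median(P[b],0).round(2), "z axis",T[:,2].round(4))
E
python3 -c "
from k import *
look('w4')"
```

```text
p [ 548.7  -267.23  161.64] F [-0.3  0.1 -2.1] hole tool [0.8  2.24] [14.5  6.5] 0.02 pix 318 326 204 221
blade edge 46 [ 7.06  0.39 28.  ] z axis [ 1.8e-03 -7.0e-04 -1.0e+00]
```

>>> servo_tool:
  motion:
    - {"travel":[0.0026,0.0074,0.05],"rot":[0,0,0],"hand":0}
    - {"travel":[0,0,0.05],"rot":[0,0,0],"hand":0}
    - {"travel":[0,0,0.04],"rot":[0,0,0],"hand":0}
    - {"travel":[0,0,0],"rot":[0,0,0],"hand":0}
    - {"travel":[0,0,0],"rot":[0,0,0],"hand":0}
    - {"travel":[0,0,0],"rot":[0,0,0],"hand":0}
    - {"travel":[0,0,0],"rot":[0,0,0],"hand":0}

```text
clock: 7.1
position: [546.8, -267.0, 126.6]
ee_rot: [-0.528, 0.849, -0.001, 0.001]
contact_force: [-0.1, 1.0, -2.2]
gripper_width: 9.2
grasp_force: 58.9
```

```bash
python3 -c "
from k import *
look('w5')"
```

```text
p [ 546.76 -267.03  126.55] F [-0.1  1.  -2.2] hole tool [1.67 0.14] [12.   7.6] 0.02 pix 314 325 221 237
blade edge 45 [ 7.16  0.4  28.  ] z axis [ 1.8e-03 -6.0e-04 -1.0e+00]
```

>>> servo_tool:
  motion:
    - {"travel":[0,-0.001,0.016],"rot":[0,0,0],"hand":0}
    - {"travel":[0,0,0.016],"rot":[0,0,0],"hand":0}
    - {"travel":[0,0,0.016],"rot":[0,0,0],"hand":0}
    - {"travel":[0,0,0.008],"rot":[0,0,0],"hand":0}
    - {"travel":[0,0,0],"rot":[0,0,0],"hand":0}
    - {"travel":[0,0,0],"rot":[0,0,0],"hand":0}

```text
clock: 7.65
position: [546.3, -266.9, 111.3]
ee_rot: [-0.528, 0.849, 0.0, -0.0]
contact_force: [0.2, 0.1, -0.8]
gripper_width: 9.1
grasp_force: 59.1
```

>>> servo_tool:
  motion:
    - {"travel":[0,0,0.008],"rot":[0,0,0],"hand":0}
    - {"travel":[0,0,0],"rot":[0,0,0],"hand":0}
    - {"travel":[0,0,0],"rot":[0,0,0],"hand":0}

```text
clock: 7.9
position: [546.6, -267.0, 110.3]
ee_rot: [-0.528, 0.849, -0.0, 0.0]
contact_force: [-0.1, 0.2, 3.0]
gripper_width: 8.9
grasp_force: 59.5
```

>>> servo_tool:
  motion:
    - {"travel":[0,0,0.005],"rot":[0,0,0.0191],"hand":0}
    - {"travel":[0,0,0],"rot":[0,0,0.0191],"hand":0}
    - {"travel":[0,0,0],"rot":[0,0,0.0161],"hand":0}
    - {"travel":[0,0,0],"rot":[0,0,0],"hand":0}
    - {"travel":[0,0,0],"rot":[0,0,0],"hand":0}

```text
clock: 8.32
position: [546.1, -266.8, 108.0]
ee_rot: [-0.377, 0.926, 0.0, -0.0]
contact_force: [0.2, 0.2, -1.7]
gripper_width: 9.1
grasp_force: 58.8
```

>>> servo_tool:
  motion:
    - {"travel":[0,0,0.01],"rot":[0,0,0],"hand":0}
    - {"travel":[0,0,0.01],"rot":[0,0,0],"hand":0}
    - {"travel":[0,0,0],"rot":[0,0,0],"hand":0}
    - {"travel":[0,0,0],"rot":[0,0,0],"hand":0}

```text
clock: 8.65
position: [546.5, -267.0, 104.2]
ee_rot: [-0.377, 0.926, -0.0, 0.0]
contact_force: [-1.7, 1.1, 3.7]
gripper_width: 9.2
grasp_force: 59.7
```

>>> servo_tool:
  motion:
    - {"travel":[0,0,0.004],"rot":[0,0,-0.018],"hand":0}
    - {"travel":[0,0,0],"rot":[0,0,-0.018],"hand":0}
    - {"travel":[0,0,0],"rot":[0,0,-0.018],"hand":0}
    - {"travel":[0,0,0],"rot":[0,0,-0.018],"hand":0}
    - {"travel":[0,0,0],"rot":[0,0,-0.018],"hand":0}
    - {"travel":[0,0,0],"rot":[0,0,-0.018],"hand":0}
    - {"travel":[0,0,0],"rot":[0,0,0],"hand":0}
    - {"travel":[0,0,0],"rot":[0,0,0],"hand":0}

```text
clock: 9.32
position: [547.2, -267.1, 102.4]
ee_rot: [-0.662, 0.749, -0.001, 0.001]
contact_force: [1.2, -0.4, -2.2]
gripper_width: 9.3
grasp_force: 59.0
```

>>> servo_tool:
  motion:
    - {"travel":[0,0,0.008],"rot":[0,0,0],"hand":0}
    - {"travel":[0,0,0.004],"rot":[0,0,0],"hand":0}
    - {"travel":[0,0,0],"rot":[0,0,0],"hand":0}
    - {"travel":[0,0,0],"rot":[0,0,0],"hand":0}

```text
clock: 9.65
position: [547.1, -267.0, 99.1]
ee_rot: [-0.663, 0.749, -0.001, 0.0]
contact_force: [3.4, -1.1, -1.8]
gripper_width: 9.5
grasp_force: 58.7
```

>>> servo_tool:
  motion:
    - {"travel":[0,0,0.004],"rot":[0,0,0.018],"hand":0}
    - {"travel":[0,0,0],"rot":[0,0,0.018],"hand":0}
    - {"travel":[0,0,0],"rot":[0,0,0.0177],"hand":0}
    - {"travel":[0,0,0.008],"rot":[0,0,0],"hand":0}
    - {"travel":[0,0,0.008],"rot":[0,0,0],"hand":0}
    - {"travel":[0,0,0],"rot":[0,0,0],"hand":0}
    - {"travel":[0,0,0],"rot":[0,0,0],"hand":0}

```text
clock: 10.23
position: [546.6, -267.0, 94.1]
ee_rot: [-0.528, 0.849, -0.0, 0.0]
contact_force: [3.3, -1.5, -2.2]
gripper_width: 9.4
grasp_force: 58.9
```

>>> servo_tool:
  motion:
    - {"travel":[0,-0.002,0.012],"rot":[0,0,0],"hand":0}
    - {"travel":[0,0,0.012],"rot":[0,0,0],"hand":0}
    - {"travel":[0,0,0.006],"rot":[0,0,0],"hand":0}
    - {"travel":[0,0,0],"rot":[0,0,0],"hand":0}
    - {"travel":[0,0,0],"rot":[0,0,0],"hand":0}

```text
clock: 10.65
position: [546.7, -267.1, 87.9]
ee_rot: [-0.528, 0.849, -0.0, -0.0]
contact_force: [1.2, 0.3, 4.5]
gripper_width: 8.9
grasp_force: 60.0
```

>>> servo_tool:
  motion:
    - {"travel":[0,0,0.006],"rot":[0,0,0],"hand":0}
    - {"travel":[0,0,0],"rot":[0,0,0.01],"hand":0}
    - {"travel":[0,0,0],"rot":[0,0,0.015],"hand":0}
    - {"travel":[0,0,0],"rot":[0,0,0.015],"hand":0}
    - {"travel":[0,0,0],"rot":[0,0,0.015],"hand":0}
    - {"travel":[0,0,0],"rot":[0,0,0.015],"hand":0}
    - {"travel":[0,0,0],"rot":[0,0,0.015],"hand":0}
    - {"travel":[0,0,0],"rot":[0,0,0.015],"hand":0}
    - {"travel":[0,0,0],"rot":[0,0,0],"hand":0}

```text
clock: 11.4
position: [545.8, -266.4, 87.9]
ee_rot: [-0.239, 0.971, 0.0, -0.001]
contact_force: [-3.4, 5.2, 15.3]
gripper_width: 9.4
grasp_force: 61.3
```

```bash
cat > s.py <<'E'
from h import *
s=sensors.read_state(); T=R.from_quat(s["ee_rot"]).as_matrix(); a=np.arctan2(-T[1,0],-T[0,0])
print("turned",round(np.radians(63.75)-a,3),s["position"].round(1),s["contact_force"].round(1),s["wrist_torque"].round(3),s["joints"].round(2),s["clock"])
E
python3 s.py
```

```text
turned 0.63 [ 545.8 -266.4   87.9] [-3.4  5.2 15.3] [1.602 1.029 0.069] [-0.19  0.49 -0.22 -0.   -0.87 -0.9 ] 11.4
```

>>> servo_tool:
  motion:
    - {"travel":[0,0,0],"rot":[0,0,0.017],"hand":0}
    - {"travel":[0,0,0],"rot":[0,0,0.017],"hand":0}
    - {"travel":[0,0,0],"rot":[0,0,0.017],"hand":0}
    - {"travel":[0,0,0],"rot":[0,0,0.017],"hand":0}
    - {"travel":[0,0,0],"rot":[0,0,0.017],"hand":0}
    - {"travel":[0,0,0],"rot":[0,0,0.017],"hand":0}
    - {"travel":[0,0,0],"rot":[0,0,0.017],"hand":0}
    - {"travel":[0,0,0],"rot":[0,0,0.017],"hand":0}
    - {"travel":[0,0,0],"rot":[0,0,0],"hand":0}

```text
clock: 12.15
position: [545.7, -264.8, 87.9]
ee_rot: [0.185, 0.983, 0.001, -0.001]
contact_force: [-3.8, 11.1, 18.3]
gripper_width: 9.3
grasp_force: 61.6
```

```bash
python3 s.py
```

```text
turned 1.485 [ 545.7 -264.8   87.9] [-3.8 11.1 18.3] [3.458 1.119 0.033] [-0.19  0.49 -0.22 -0.   -0.87 -1.76] 12.15
```

>>> servo_tool:
  motion:
    - {"travel":[0.003,0.006,0],"rot":[0,0,0],"hand":0}
    - {"travel":[0,0,0],"rot":[0,0,0.015],"hand":0}
    - {"travel":[0,0,0],"rot":[0,0,0.015],"hand":0}
    - {"travel":[0,0,0],"rot":[0,0,0.012],"hand":0}
    - {"travel":[0,0,0],"rot":[0,0,0],"hand":0}
    - {"travel":[0,0,0],"rot":[0,0,0],"hand":0}

```text
clock: 12.65
position: [545.9, -264.1, 87.9]
ee_rot: [0.311, 0.95, 0.0, -0.001]
contact_force: [-3.3, 6.4, 15.1]
gripper_width: 9.2
grasp_force: 61.4
```

```bash
python3 s.py; python3 - <<'E'
from h import *
im=snap("wrist","w6")[0]
cv2.imwrite("pics/c6.png",cv2.resize(im[150:300,230:420,::-1],None,fx=4,fy=4,interpolation=cv2.INTER_CUBIC))
E
```

```text
turned 1.746 [ 545.9 -264.1   87.9] [-3.3  6.4 15.1] [2.277 0.946 0.115] [-0.18  0.49 -0.22 -0.   -0.87 -2.02] 12.65
```

View pics/c6.png

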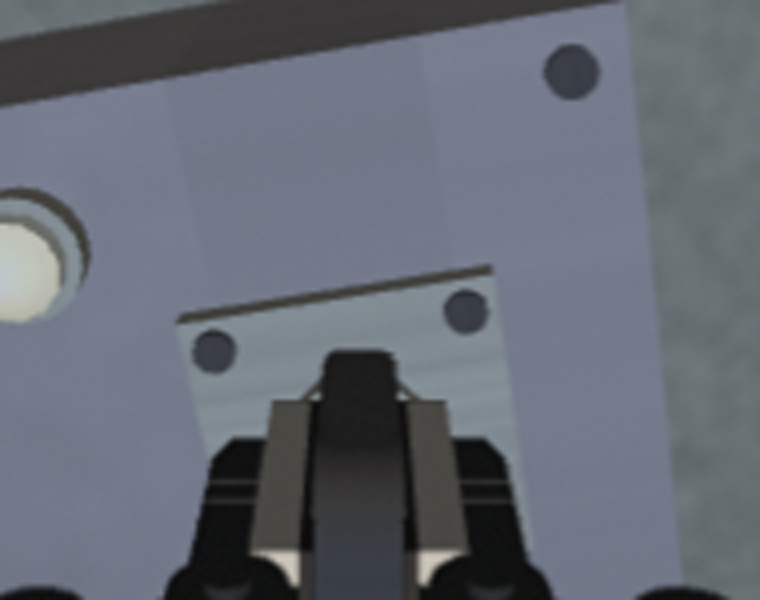

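>>> servo_tool:
  motion:
    - {"travel":[0,0.003,0],"rot":[0,0,0.008],"hand":0}
    - {"travel":[0,0,0],"rot":[0,0,0.008],"hand":0}
    - {"travel":[0,0,0],"rot":[0,0,0],"hand":0}
    - {"travel":[0,0,0],"rot":[0,0,0],"hand":0}

```text
clock: 13.03
position: [546.0, -263.9, 87.8]
ee_rot: [0.358, 0.934, -0.0, -0.001]
contact_force: [-3.1, 5.3, 15.3]
gripper_width: 9.7
grasp_force: 61.5
```

```bash
python3 s.py
```

```text
turned 1.844 [ 546.  -263.9   87.8] [-3.1  5.3 15.3] [1.828 1.109 0.459] [-0.18  0.49 -0.22  0.   -0.87 -2.12] 13.0333
```

>>> servo_tool:
  motion:
    - {"travel":[0,0,0],"rot":[0,0,0.004],"hand":0}
    - {"travel":[0,0,0],"rot":[0,0,0],"hand":0}
    - {"travel":[0,0,0],"rot":[0,0,0],"hand":0}
    - {"travel":[0,0,0],"rot":[0,0,0],"hand":0}
    - {"travel":[0,0,0],"rot":[0,0,0],"hand":0}
    - {"travel":[0,0,0],"rot":[0,0,0],"hand":0}

```text
clock: 13.53
position: [546.1, -263.9, 87.8]
ee_rot: [0.369, 0.929, -0.0, -0.001]
contact_force: [-3.5, 6.2, 14.7]
gripper_width: 9.6
grasp_force: 61.8
```

```bash
python3 s.py
```

```text
turned 1.869 [ 546.1 -263.9   87.8] [-3.5  6.2 14.7] [1.866 1.117 0.565] [-0.18  0.49 -0.22  0.   -0.87 -2.14] 13.5333
```

The torque has risen well above the spring's 0.15 Nm and is steady, so the key is on its stop. It is fully home with about 15 N of push, so I'm handing in.

```bash
python3 -c "
from bench import job_done
print(job_done())"
```

```text
the job is handed in; nothing more can be done
None
```

I handed the job in with the key still gripped, its collar on the flange and turned clockwise to the stop; the torque rose to 0.57 Nm there against the spring's 0.15, at 13.5 s of the 64 s allowed, and no verdict was shown.

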